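Pinhole check along the edge of a coated transformer core

ROBOT

A 6-joint arm with a two-finger parallel gripper is mounted at the origin on the work surface. World frame = base frame: x ahead of the robot, y to its left, z up, the work surface at z = 0. Lengths are in m, angles in degrees, forces in N, time in s.
With the tool pointing down it reaches from about 0.4 to 0.825 m from the base axis. Payload 7 kg.
Tool frame: the origin (TCP) lies on the centre line of the jaws, within the pads' length; the fingertips stand 8 mm ahead of it and the grasp point (between the pads) lies 11 mm behind it; z points along the fingers, y is the line along which they close (so a half turn about z gives the same grasp; the last joint's range is limited). The gripper opens to 88 mm and grips with 3 to 60 N. Pads are 19 mm wide; open, the fingers measure 130 mm over their backs; the gripper's body (78 mm by 193 mm) begins 47 mm behind the grasp point.
Start: joints at [-58.379, 20.546, 0.682, 0, -70.136, -16.507], TCP at [0.176, -0.652, 0.235] pointing down, gripper open.
Joint ranges: [-176.03, 176.03], [-82.01, 121.73], [-58.28, 71.71], [-173.87, 95.51], [-174.79, -0.11], [-173.66, 173.66]. Speed limits (degrees/s): [136.94, 136.94, 172.46, 180, 180, 180].

INTERFACE

Orientations are given as [roll, pitch, yaw] about the fixed x, y, z axes, in that order (R = Rz(yaw) Ry(pitch) Rx(roll)).
In Python, from plant import telemetry, viewer, close_job, models gives the robot as it stands.
- The arm moves only by the shell command python3 -m handwheel 'ROWS' [FORCE]. ROWS is JSON, a list of rows, each an object with "grip": the closure, from -1 (fully open) to 1 (shut); "travel": the shift along the tool's x, y, z as a fraction of full scale, a list of three; "spin": the turn about the tool's z as a fraction of full scale. A call has 1 to 8 rows; each row shifts and turns the commanded pose from where the row before left it, along the tool's axes as they then stand; what a row does not reach is not made up. Full scale, the value 1, is 0.025 m for a shift and 5 degrees for a turn. A row lasts 1/8 s, in which the tool goes at most 62.5 mm and 10.7 degrees, less where a joint would pass 70% of its speed; a pose out of reach is approached as far as the arm can. A call with a number of a shift or a turn outside -1 to 1 is refused whole. A call with a gripper value outside its range is refused whole. The fingers move at their own pace and stop on an object; FORCE is the grip in N (left out, the last holds). Time passes only in rows, so rows that do not move let the fingers close. It gives the time, the measured TCP pose, the force, the opening and the grip force at its end, in the units of the state.
- telemetry.get_state(): the state, without advancing time (a new reading comes with each control period).
- viewer.capture(name): name is "scene" or "top"; returns the picture (480x640x3 uint8, red, green, blue); there is no depth.
- viewer.calibration(name): a dict with "fx", "fy", "cx", "cy" (pixels), "k1" (the pictures are not rectified: a ray, as slopes to the right and down, at radius r is drawn at 1 + k1 r^2 times it, then the intrinsics apply), "T" (4x4, takes a point from camera to world coordinates). Camera axes: x right, y down, z forward; pixel columns grow to the right and rows downward; lengths in m; the calibration is good to about 2 mm. A picture is of the moment at which its call begins. calibration takes no time and is no camera call.
- close_job(): hands the job in; it is judged then, once.
Trained networks look in the newest picture that a camera, given by its name, has taken for a name from the list of things; names that differ only in an ending like _2 or _b are one class to them, and where a whole thing is asked for, a point or a joint stands for the part that bears it (a point fixed in the world has none). Each returns a list of dicts, best first, with "p" (0 to 1); they miss things now and then, are a little off and sometimes report something else, mostly with a low value. They report only what shows in the picture. A call takes as long as a camera call. They do not tell look-alikes from the thing itself.
- models.find_in(camera, thing): "position" ([column, row] in pixels, amid what is visible of it).
The state is a dict: "time_s": time; "joints": joint angles; "qd": joint speeds; "joint_torque": joint torques, N m; "tcp_pos": TCP position; "eef_rot": TCP orientation; "contact_force": force on the tool from outside, world axes, zero at the start; "moment": the same for the moment, N m; "gripper_width": finger opening in m; "gripper_force": force on a finger pad.
Only numpy, scipy, OpenCV 4.12 (cv2) and the standard library are available. Lean on these libraries where they do the work, as an engineer would, in place of code of your own. Each camera call takes 0.05 s, during which the arm holds its last target. There are 200 camera calls.

TASK

Check the coating of the clamped blue core for pinholes: take the orange tester pen from its stand, set its sprung tip on the core's top outer edge at the green dab and run it along the edge, round the corner, across the front and round the other corner to the red dab, in one unbroken pass. Hold the pen leaning about 35 degrees from upright, away from the magnifier, so that it meets the edge squarely, and press lightly: the tip sprung part of the way in all along, never lifted off the edge and never driven fully in. Then put the pen back in its stand, and leave the magnifier and the other things on the bench alone.

Things in the scene. Friction and masses are not known exactly. Their poses are not given: they have to be found in the camera images.
- pen: Tester pen, 140 mm, about 70 g. Origin at the end of its sprung-out tip, z axis up the pen to the cap. Brass tip 0-18 mm, steel nose 18-34 mm (7 mm thick, rounding out to 16 from 26 mm), round orange barrel (16 mm) 34-125 mm, black cap (13 mm) to 137 mm, green lamp. Starts in the stand; all beyond 62 mm from the tip is clear of the tube: grip it 85 to 95 mm from the tip, fingers along the stand's y.
- pen_tip (a point): Centre of the 8 mm brass ball that is the pen's tip; it moves with the sprung tip. It lies 4 mm above the pen's origin along the pen's z while the tip is sprung out, and slides toward the cap as the tip is pressed in. Resting on the top face just inside the edge also counts as on the edge: a tip run 1 to 3 mm inside it does not slip off.
- pen_cap (a point): Point on the pen's axis 140 mm from the origin, at the top of the small green lamp.
- plunger (a joint): How far the pen's sprung tip is pushed in along the pen's axis, m: 0 fully out, 0.010 fully in (stop). Springs back by itself; it takes about 0.5 N to start moving and 2 N to reach the stop. 3 to 6 mm in is a good working pressure.
- core: Blue coated core, fixed on a 130 x 170 x 12 mm plate; origin on the bench under its centre, z up. Core 90 (x) x 130 (y) x 45 mm high, top edge 57 mm above the bench. Its front, toward its -x, faces about left (world +y); the front corners have 35 mm radius about (-10, 30) and (-10, -30) mm. Strap 30 x 74 mm and black knob up to 81 mm in the middle. Green dab at its far (+y) end, red at the near end.
- edge0 (a point): Point of the core's top outer edge at the green dab: the pass starts here. On the first (far) front corner, 65 degrees round it from the front side; in the core's frame (-24.8, 61.7, 57) mm.
- edge1 (a point): Point of the top outer edge on the first (far) front corner, 32 degrees round it from the front side; core frame (-39.7, 48.5, 57) mm.
- edge2 (a point): Point of the top outer edge where the first (far) front corner runs into the straight front side; core frame (-45, 30, 57) mm.
- edge3 (a point): Middle of the front top edge; core frame (-45, 0, 57) mm.
- edge4 (a point): Point of the top outer edge where the straight front side runs into the second (near) front corner; core frame (-45, -30, 57) mm.
- edge5 (a point): Point of the top outer edge on the second (near) front corner, 32 degrees round it; core frame (-39.7, -48.5, 57) mm.
- edge6 (a point): Point of the top outer edge at the red dab, 65 degrees round the second (near) front corner: the pass ends here; core frame (-24.8, -61.7, 57) mm.
- magnifier: Bench magnifier, fixed to the right of the core. Origin on the bench under its round white foot (130 mm in diameter); its x is about the core's x. A column bears an arm toward -x at 222 mm height; the round head, 120 mm in diameter, is centred at x = -170 mm and fills heights 205 to 233 mm. It overhangs most of the core: an upright tool would strike it.
- stand: Pen stand, fixed: grey foot 110 x 85 x 10 mm; origin on the bench under its centre. Placed so that the dark tube leans left by 35 degrees: its axis points up and toward -x, (-0.574, 0, 0.819) in the stand's frame. Tube 38 mm long, open at both ends, 18 mm bore, 25 mm outside, narrowed to 12 mm at its foot to seat the pen's nose; its mouth is at (-16, 0, 73) mm.
- park_tip (a point): Where the pen's origin lies when it is parked in the stand; stand frame (20, 0, 22) mm. The tube has some play: the parked pen leans up to 3 degrees more than the tube.
- park_cap (a point): Where the pen's cap point (140 mm from its origin) lies when it is parked; stand frame (-60, 0, 137) mm.
- spare_core: Bystander: loose blue core, 90 x 130 x 45 mm; origin under its centre.
- trafo_a: Bystander: small transformer with a yellow coil, 32 x 26 x 28 mm; origin under its centre.
- trafo_b: Bystander: a second small transformer, the same.
- caliper: Bystander: calliper lying flat, 210 mm long, 11 mm thick; origin under the middle of its beam.
- screwdriver: Bystander: screwdriver lying flat.
- tape_roll: Bystander: yellow roll, 76 mm in diameter, 19 mm high; origin under its centre.
- solvent_bottle: Bystander: blue bottle, 60 mm in diameter, 140 mm tall; origin under its centre.
- reject_bin: Bystander, fixed: red open bin 130 x 100 x 60 mm; origin under its centre. It and the stand swap places.
Not all that is in view belongs to the job. What is shaped like the pen but purple is not meant.

How it is judged:
By the outcome, as a careful person would: the job done as asked, in the order asked, and still so for the second after the job is handed in, with the robot touching nothing.
It also fails if it takes over 64 s, if anything falls off the work surface, if the arm or the gripper's body presses on something with over 40 N, if the wrist force passes 120 N, or if a joint passes its speed limit or range.

## Working session

There is one attempt and no reset: what is moved stays moved. The work goes in short steps, Python scripts to look and compute and a shell command to move; the robot and the scene stay as the last step left them, time stands still between calls to the robot, and variables do not carry over. Pictures are saved under pics/ and viewed, at most 13 in all, crops included, and the job is handed in when it is done.

```bash
mkdir -p pics; ls; python3 - <<'E'
from plant import telemetry, viewer, models
import cv2, json
for n in ("scene","top"):
    im=viewer.capture(n); cv2.imwrite(f"pics/{n}0.png",im[:,:,::-1])
    c=viewer.calibration(n); print(n,{k:(v if not hasattr(v,'tolist') else v.tolist()) for k,v in c.items()})
    for t in ("pen","core","stand","magnifier","edge0","edge6","pen_cap","reject_bin"):
        print(t,[(round(d['p'],2),[round(float(x)) for x in d['position']]) for d in models.find_in(n,t)[:3]])
s=telemetry.get_state(); print(s)
E
```

```text
pics
scene {'fx': 442.0973950426537, 'fy': 442.0973950426537, 'cx': 321.7578565227562, 'cy': 243.42835119632946, 'k1': -0.0037761050585418034, 'T': [[-0.37655505011446605, 0.5758029098182739, -0.7257115840870261, 1.2364816012024111], [0.926339179315886, 0.2254938373998882, -0.3017420324698621, 0.2603452830421613], [-0.010100450369291518, -0.7858775593815371, -0.618299638171377, 0.6924041273499509], [0.0, 0.0, 0.0, 1.0]]}
pen [(0.54, [508, 312]), (0.53, [444, 246])]
core [(0.62, [290, 270]), (0.4, [211, 199]), (0.38, [401, 322])]
stand [(0.67, [423, 275]), (0.47, [444, 248]), (0.19, [200, 198])]
magnifier [(0.65, [235, 201]), (0.34, [424, 273])]
edge0 [(0.78, [286, 272])]
edge6 [(0.78, [286, 272])]
pen_cap [(0.62, [507, 314]), (0.58, [445, 247]), (0.16, [280, 213])]
reject_bin [(0.83, [400, 321]), (0.23, [423, 275])]
top {'fx': 487.18228950688734, 'fy': 487.18228950688734, 'cx': 320.8400033474756, 'cy': 242.83474628379201, 'k1': -0.016031994534667974, 'T': [[-0.015228132788610101, -0.9962284745310285, 0.08542207270578593, 0.4160466633298662], [-0.9998840232883297, 0.01515454734553631,
[... 456 characters left out ...]
8, 206])]
{'time_s': 0.9, 'joints': array([-5.83784497e+01,  2.05436783e+01,  6.81393038e-01,  1.88097749e-03,
       -7.01359242e+01, -1.65097000e+01]), 'qd': array([-0.00271039, -0.0396441 ,  0.00561335,  0.07631702, -0.04095095,
       -0.02890752]), 'joint_torque': array([ 2.47493153e-04, -5.82358897e+01,  2.93292636e+01,  7.00211674e+00,
        1.24369125e-02, -3.61002185e-05]), 'tcp_pos': array([ 0.17597128, -0.65163486,  0.23459315]), 'eef_rot': array([-1.79997781e+02, -1.18730467e-03, -1.64887511e+02]), 'contact_force': array([ 1.07118707,  0.08336418, -0.07598568]), 'moment': array([ 0.00531806,  0.00847304, -0.01049721]), 'gripper_force': 0.0, 'gripper_width': 0.08738961718705118}
```

View images.

View pics/scene0.png

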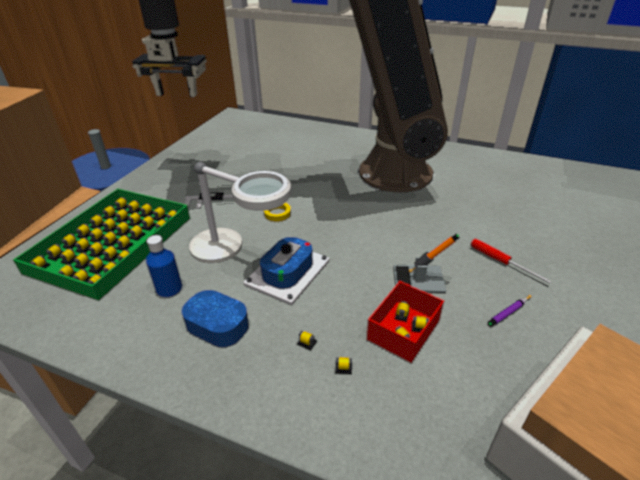

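View pics/top0.png

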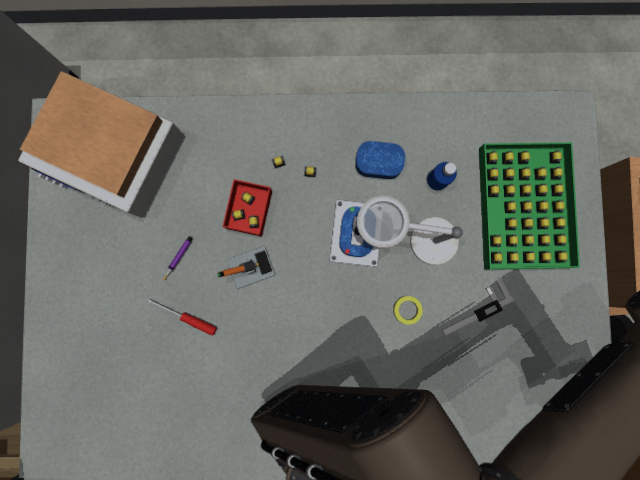

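```bash
python3 - <<'E'
import cv2
a=cv2.imread("pics/top0.png")[185:295,210:400]; cv2.imwrite("pics/tc.png",cv2.resize(a,None,fx=4.2,fy=4.2,interpolation=cv2.INTER_CUBIC))
a=cv2.imread("pics/scene0.png")[225:305,235:475]; cv2.imwrite("pics/sc.png",cv2.resize(a,None,fx=3.3,fy=3.3,interpolation=cv2.INTER_CUBIC))
E
```

```text
(no output)
```

View pics/tc.png

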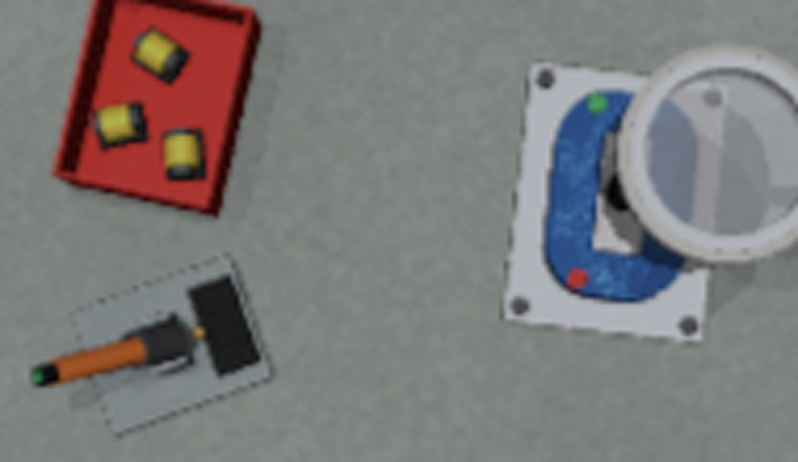

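View pics/sc.png

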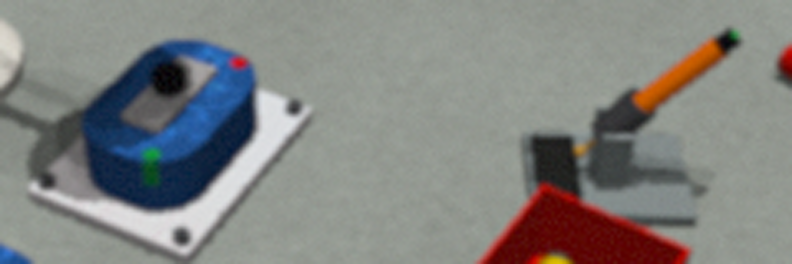

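```bash
cat > h.py <<'E'
import numpy as np
from plant import viewer
from scipy.optimize import least_squares
C={n:viewer.calibration(n) for n in("scene","top")}
def proj(n,P):
    c=C[n];T=np.array(c["T"]);p=(np.atleast_2d(P)-T[:3,3])@T[:3,:3]
    s=p[:,:2]/p[:,2:];s=s*(1+c["k1"]*(s**2).sum(1,keepdims=True))
    return s*[c["fx"],c["fy"]]+[c["cx"],c["cy"]]
def w(pose,P):
    x,y,a=pose;P=np.atleast_2d(P).astype(float);c,s=np.cos(a),np.sin(a)
    return np.c_[x+c*P[:,0]-s*P[:,1],y+s*P[:,0]+c*P[:,1],P[:,2]]
def crop(n,uv):
    k,o=(4.2,(210,185)) if n=="top" else (3.3,(235,225))
    return (np.atleast_2d(uv)+.5)/k-.5+o
def tri(obs):
    f=lambda X:np.concatenate([(proj(n,X)-q).ravel() for n,q in obs])
    r=least_squares(f,[.5,0,.1]);return r.x,r.fun
E
python3 - <<'E'
from h import *
np.set_printoptions(precision=4,suppress=True)
mm=lambda L:np.array(L)/1000
core={"top":([(531,63),(503,320),(700,340)],mm([(-65,85,12),(-65,-85,12),(65,-85,12)])),
"scene":([(311,110),(187,255),(30,188)],mm([(-65,-85,12),(-65,85,12),(65,85,12)]))}
st={"top":([(228,253),(272,376),(118,435),(72,310)],mm([(55,42.5,10),(55,-42.5,10),(-55,-42.5,10),(-55,42.5,10)])),
"scene":([(523,135),(681,135),(694,221)],mm([(55,-42.5,10),(-55,-42.5,10),(-55,42.5,10)]))}
for nm,S,x0 in(("core",core,(.45,-.05,-1.6)),("stand",st,(.4,.2,-1.3))):
  for ns in(("top","scene"),("top",),("scene",)):
    f=lambda p:np.concatenate([(proj(n,w(p,S[n][1]))-crop(n,S[n][0])).ravel() for n in ns])
    r=least_squares(f,x0);print(nm,ns,r.x,np.degrees(r.x[2]),r.fun.reshape(-1,2).tolist() if len(ns)>1 else "")
    if len(ns)>1:
      if nm=="core": cp=r.x
      else: sp=r.x
E_=mm([(-24.8,61.7,57),(-39.7,48.5,57),(-45,30,57),(-45,0,57),(-45,-30,57),(-39.7,-48.5,57),(-24.8,-61.7,57)])
print("edges",w(cp,E_)); 
for n in("top","scene"):print(n,proj(n,w(cp,E_[[0,6]]))- crop(n,{"top":[(597,103),(577,279)],"scene":[(151,156),(239,63)]}[n]))
print("park",w(sp,mm([(20,0,22),(-60,0,137)])))
for nm,a,b in(("cap",(43,376),(731,37)),("tip",(198,332),(583,150))):
  print(nm,tri([("top",crop("top",a)),("scene",crop("scene",b))]))
E
```

```text
core ('top', 'scene') [ 0.5562 -0.1102 -1.6949] -97.11342936745845 [[-0.6912604778449349, -0.341019398387175], [-0.6775696442343246, 0.06309033733566594], [0.09911521293400938, 0.5088661665325276], [0.3880973374565997, -1.0268792749949966], [-0.034623728246344854, 0.011875366329661574], [-1.3747392256710782, 0.26446809120250236]]
core ('top',) [ 0.5563 -0.1114 -1.6954] -97.13775865440884 
core ('scene',) [ 0.5562 -0.1091 -1.7017] -97.49802489381159 
stand ('top', 'scene') [ 0.4695  0.1777 -1.2419] -71.15633383419085 [[0.42856382634460033, -0.43357897109189025], [0.23812729916357966, -0.3006775316463859], [-1.4650195962024384, -0.6194411455085742], [-0.6210298563750882, -0.4059096836361391], [-0.4918412075277274, -1.6195813781256447], [-1.0583236230020816, -0.2217356846686016], [0.9195862994617983, -0.7835077296685995]]
stand ('top',) [ 0.4683  0.1768 -1.2269] -70.2968798547332 
stand ('scene',) [ 0.472   0.1785 -1.2549] -71.90182246226836 
edges [[ 0.6204 -0.0932  0.057 ]
 [ 0.6092 -0.0768  0.057 ]
 [ 0.5915 -0.0693  0.057 ]
 [ 0.5617 -0.0656  0.057 ]
 [ 0.532  -0.0618  0.057 ]
 [ 0.5129 -0.0648  0.057 ]
 [ 0.498  -0.078   0.057 ]]
top [[-1.7226 -2.5433]
 [-1.831   1.8335]]
scene [[-0.2859  1.8151]
 [ 2.2932 -1.2387]]
park [[0.4759 0.1588 0.022 ]
 [0.4501 0.2345 0.137 ]]
cap (array([0.4454, 0.2375, 0.1265]), array([-0.4001,  0.0688, -0.338 ,  0.0118]))
tip (array([0.4741, 0.1594, 0.0285]), array([-0.5931,  0.144 , -0.5073,  0.0034]))
```

```bash
cat >> h.py <<'E'
def delta(p,yaw):
    "shift to TCP p in tool units (now), and spin units, for a tool pointing down"
    from plant import telemetry
    from scipy.spatial.transform import Rotation as Ro
    s=telemetry.get_state();R=Ro.from_euler("xyz",s["eef_rot"],degrees=True).as_matrix()
    d=R.T@(np.array(p)-s["tcp_pos"])/.025; y0=s["eef_rot"][2]
    print("t",round(s["time_s"],2),"tcp",s["tcp_pos"].round(4),"rot",s["eef_rot"].round(2),"rows",d.round(2),"spin",round(-((yaw-y0+180)%360-180)/5,2),
     "F",s["contact_force"].round(2),"w",round(s["gripper_width"],4),"gf",round(s["gripper_force"],1))
E
R='{"grip":-1,"travel":[-1,1,-1],"spin":0},'; R= 
python3 -m handwheel '[{"grip":-1,"travel":[0,0,-1],"spin":-1},{"grip":-1,"travel":[0,0,-1],"spin":-1},{"grip":-1,"travel":[0,0,-1],"spin":-1},{"grip":-1,"travel":[0,0,0],"spin":-1}]'
python3 -c "
from h import *
delta((.36,-.33,.31),-70.5)"
```

```text
time_s: 1.4
tcp_pos: [0.1762, -0.6526, 0.3124]
eef_rot: [-179.8, -0.1, -144.7]
contact_force: [0.3, 0.5, -0.9]
gripper_width: 0.0878
gripper_force: 0.0
t 1.4 tcp [ 0.1762 -0.6526  0.3124] rot [-1.7976e+02 -6.0000e-02 -1.4471e+02] rows [-13.45   6.29   0.05] spin -14.84 F [ 0.28  0.48 -0.88] w 0.0878 gf 0.0
```

```bash

python3 -m handwheel '[{"grip":-1,"travel":[-1,-0.2,0],"spin":-1},{"grip":-1,"travel":[-1,-0.2,0],"spin":-1},{"grip":-1,"travel":[-1,-0.2,0],"spin":-1},{"grip":-1,"travel":[-1,-0.2,0],"spin":-1},{"grip":-1,"travel":[-1,-0.2,0],"spin":-1},{"grip":-1,"travel":[-1,-0.2,0],"spin":-1},{"grip":-1,"travel":[-1,-0.2,0],"spin":-1},{"grip":-1,"travel":[-1,-0.2,0],"spin":-1}]' >/dev/null
python3 -m handwheel '[{"grip":-1,"travel":[-1,-0.2,0],"spin":-1},{"grip":-1,"travel":[-1,-0.2,0],"spin":-1},{"grip":-1,"travel":[-1,-0.2,0],"spin":-1},{"grip":-1,"travel":[-1,-0.2,0],"spin":-1},{"grip":-1,"travel":[-1,-0.2,0],"spin":-1},{"grip":-1,"travel":[-1,-0.2,0],"spin":-1},{"grip":-1,"travel":[-1,-0.2,0],"spin":-0.84}]' >/dev/null
python3 -c "
from h import *
delta((.457,.209,.24),-70.5)
delta((.43,.1,.31),-70.5)"
```

```text
t 3.27 tcp [ 0.3603 -0.3464  0.3096] rot [-1.7999e+02 -1.0000e-02 -7.0530e+01] rows [-19.66 -11.05   2.79] spin -0.01 F [0.2  0.64 0.12] w 0.088 gf 0.0
t 3.27 tcp [ 0.3603 -0.3464  0.3096] rot [-1.7999e+02 -1.0000e-02 -7.0530e+01] rows [-1.591e+01 -8.580e+00 -1.000e-02] spin -0.01 F [0.2  0.64 0.12] w 0.088 gf 0.0
```

```bash

python3 -m handwheel '[{"grip":-1,"travel":[-1,-0.55,0],"spin":0},{"grip":-1,"travel":[-1,-0.55,0],"spin":0},{"grip":-1,"travel":[-1,-0.55,0],"spin":0},{"grip":-1,"travel":[-1,-0.55,0],"spin":0},{"grip":-1,"travel":[-1,-0.55,0],"spin":0},{"grip":-1,"travel":[-1,-0.55,0],"spin":0},{"grip":-1,"travel":[-1,-0.55,0],"spin":0},{"grip":-1,"travel":[-1,-0.55,0],"spin":0}]' >/dev/null
python3 -m handwheel '[{"grip":-1,"travel":[-1,-0.55,0],"spin":0},{"grip":-1,"travel":[-1,-0.55,0],"spin":0},{"grip":-1,"travel":[-1,-0.55,0],"spin":0},{"grip":-1,"travel":[-1,-0.55,0],"spin":0},{"grip":-1,"travel":[-1,-0.55,0],"spin":0},{"grip":-1,"travel":[-1,-0.55,0],"spin":0},{"grip":-1,"travel":[-1,-0.55,0],"spin":0},{"grip":-1,"travel":[-1,-0.55,0],"spin":0}]' >/dev/null
python3 -m handwheel '[{"grip":-1,"travel":[-1,-0.55,0.7],"spin":0},{"grip":-1,"travel":[-1,-0.55,0.7],"spin":0},{"grip":-1,"travel":[-1,-0.55,0.7],"spin":0},{"grip":-1,"travel":[-0.66,-0.05,0.7],"spin":0},{"grip":-1,"travel":[0,0,0],"spin":0}]' >/dev/null
python3 - <<'E'
from h import *
import cv2
delta((.457,.209,.086),-70.5)
im=viewer.capture("scene")[:,:,::-1]; cv2.imwrite("pics/s1.png",cv2.resize(im[150:330,360:560],None,fx=3,fy=3,interpolation=cv2.INTER_CUBIC))
E
```

```text
t 5.9 tcp [0.4447 0.2037 0.2384] rot [ 1.7986e+02 -6.0000e-02 -7.0610e+01] rows [-0.04 -0.55  6.09] spin -0.02 F [-0.9   0.18  0.21] w 0.0875 gf 0.0
```

View pics/s1.png

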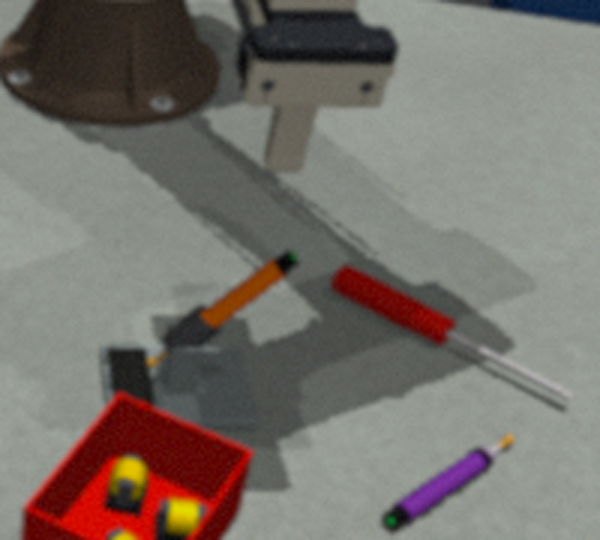

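```bash

python3 -m handwheel '[{"grip":-1,"travel":[0,-0.51,0.9],"spin":0},{"grip":-1,"travel":[0,0,1],"spin":0},{"grip":-1,"travel":[0,0,1],"spin":0},{"grip":-1,"travel":[0,0,1],"spin":0},{"grip":-1,"travel":[0,0,0.9],"spin":0},{"grip":-1,"travel":[0,0,0.8],"spin":0},{"grip":-1,"travel":[0,0,0.5],"spin":0},{"grip":-1,"travel":[0,0,0],"spin":0}]' 4
python3 - <<'E'
from h import *
import cv2
delta((.456,.209,.085),-70.5)
a=viewer.capture("scene")[:,:,::-1]; b=viewer.capture("top")[:,:,::-1]
a=cv2.resize(a[170:300,380:510],None,fx=3,fy=3,interpolation=cv2.INTER_CUBIC);b=cv2.resize(b[210:340,180:310],None,fx=3,fy=3,interpolation=cv2.INTER_CUBIC)
cv2.imwrite("pics/s2.png",cv2.hconcat([a,b]))
E
```

```text
time_s: 6.95
tcp_pos: [0.4576, 0.2072, 0.087]
eef_rot: [180.0, -0.0, -70.7]
contact_force: [0.2, -0.3, 0.8]
gripper_width: 0.0876
gripper_force: 0.0
t 6.95 tcp [0.4576 0.2072 0.087 ] rot [ 1.7997e+02 -2.0000e-02 -7.0700e+01] rows [-0.09  0.03  0.08] spin -0.04 F [ 0.22 -0.34  0.8 ] w 0.0876 gf 0.0
```

View pics/s2.png

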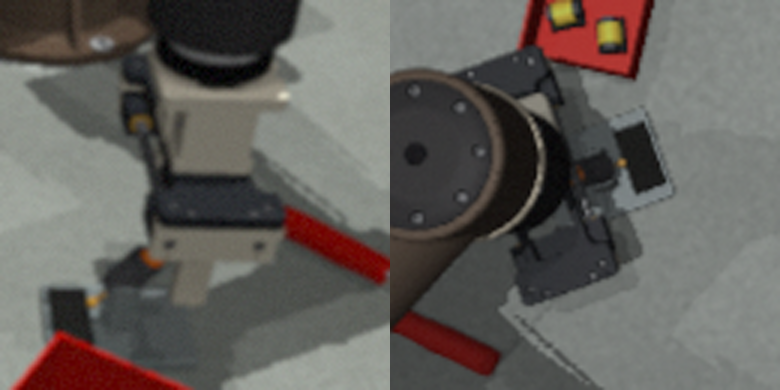

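```bash

python3 -m handwheel '[{"grip":1,"travel":[-0.06,0.03,0.02],"spin":0},{"grip":1,"travel":[0,0,0],"spin":0},{"grip":1,"travel":[0,0,0],"spin":0},{"grip":1,"travel":[0,0,0],"spin":0},{"grip":1,"travel":[0,0,0],"spin":0},{"grip":1,"travel":[0,0,0],"spin":0}]' 4
python3 -m handwheel '[{"grip":1,"travel":[0,0,0],"spin":0},{"grip":1,"travel":[0,0,0],"spin":0},{"grip":1,"travel":[0,0,0],"spin":0}]' 
python3 -c "
from h import *
delta((.456,.209,.085),-70.5)"
```

```text
time_s: 7.8
tcp_pos: [0.4563, 0.2088, 0.0865]
eef_rot: [180.0, -0.0, -70.7]
contact_force: [0.1, -0.1, -0.1]
gripper_width: 0.0331
gripper_force: 0.0
time_s: 8.18
tcp_pos: [0.456, 0.2085, 0.0865]
eef_rot: [180.0, -0.0, -70.7]
contact_force: [-0.6, -0.6, 0.3]
gripper_width: 0.0157
gripper_force: 4.0
t 8.18 tcp [0.456  0.2085 0.0865] rot [ 1.7996e+02 -2.0000e-02 -7.0690e+01] rows [-0.02 -0.01  0.06] spin -0.04 F [-0.63 -0.59  0.27] w 0.0157 gf 4.0
```

```bash

python3 -m handwheel '[{"grip":1,"travel":[0,0,0],"spin":0},{"grip":1,"travel":[0,0,0],"spin":0},{"grip":1,"travel":[-0.29,0,-0.41],"spin":0},{"grip":1,"travel":[-0.43,0,-0.61],"spin":0},{"grip":1,"travel":[-0.43,0,-0.61],"spin":0},{"grip":1,"travel":[-0.43,0,-0.61],"spin":0},{"grip":1,"travel":[-0.43,0,-0.61],"spin":0},{"grip":1,"travel":[0,0,-1],"spin":0}]' 35
python3 -m handwheel '[{"grip":1,"travel":[0,0,-1],"spin":0},{"grip":1,"travel":[0,0,-1],"spin":0},{"grip":1,"travel":[0,0,0],"spin":0}]' 35
python3 - <<'E'
from h import *
import cv2
delta((.456,.209,.085),-97.1)
a=viewer.capture("scene")[:,:,::-1]; b=viewer.capture("top")[:,:,::-1]
a=cv2.resize(a[130:300,380:510],None,fx=3,fy=3,interpolation=cv2.INTER_CUBIC);b=cv2.resize(b[170:340,180:310],None,fx=3,fy=3,interpolation=cv2.INTER_CUBIC)
cv2.imwrite("pics/s3.png",cv2.hconcat([a,b]))
for n in("scene","top"):print(n,[(round(d['p'],2),np.round(d['position'],1)) for t in("pen_tip","pen_cap") for d in models.find_in(n,t)[:2]] if 0 else "")
E
```

```text
time_s: 9.18
tcp_pos: [0.4392, 0.2571, 0.1836]
eef_rot: [180.0, -0.0, -70.6]
contact_force: [0.5, 0.2, -0.5]
gripper_width: 0.0153
gripper_force: 34.9
time_s: 9.55
tcp_pos: [0.4405, 0.2575, 0.2355]
eef_rot: [-179.8, 0.1, -70.7]
contact_force: [0.0, -0.3, -1.2]
gripper_width: 0.0156
gripper_force: 34.9
t 9.55 tcp [0.4405 0.2575 0.2355] rot [-1.7976e+02  1.2000e-01 -7.0660e+01] rows [2.05 0.08 6.01] spin 5.29 F [ 0.03 -0.34 -1.17] w 0.0156 gf 34.9
scene 
top
```

View pics/s3.png

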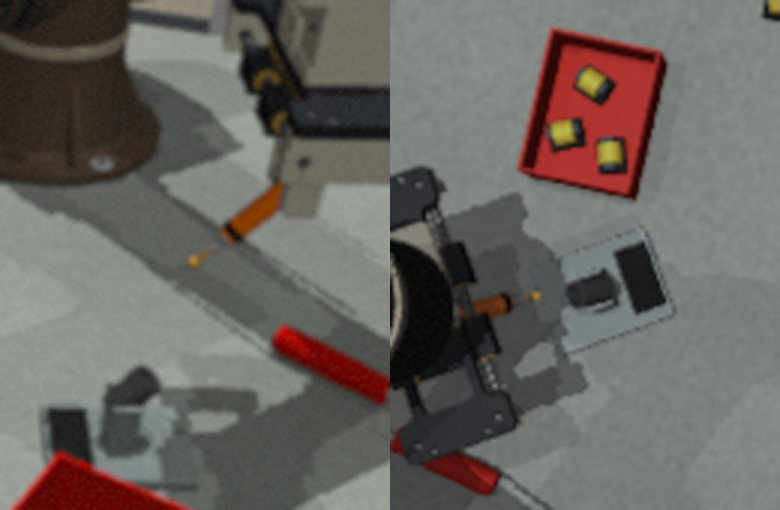

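```bash
cat >> h.py <<'E'
def ball(n,guess,r=6,save=None):
    "centroid of brass colour near the guess pixel in a new picture"
    import cv2
    im=viewer.capture(n).astype(float)
    u,v=np.round(guess).astype(int);P=im[v-r:v+r+1,u-r:u+r+1]
    wt=np.clip(P[...,0]-P[...,2]-60,0,None);yy,xx=np.mgrid[-r:r+1,-r:r+1]
    if save: cv2.imwrite(save,im[:,:,::-1])
    return np.array([u+(wt*xx).sum()/wt.sum(),v+(wt*yy).sum()/wt.sum()]),wt.sum()
E
python3 - <<'E'
from h import *
from plant import telemetry
np.set_printoptions(precision=4,suppress=True)
g={"scene":(194.5/3-.5+380,261.5/3-.5+130),"top":(147.5/3-.5+180,296.5/3-.5+170)}
o={n:np.array(g[n]) for n in g}
for n in g: print(n,g[n],ball(n,g[n],4))
X,r=tri(list(o.items()));print(X,r)
s=telemetry.get_state();d=X-s["tcp_pos"];a=np.radians(s["eef_rot"][2])
tx,ty=np.array([np.cos(a),np.sin(a)]),np.array([np.sin(a),-np.cos(a)])
print("tool off",d[:2]@tx,d[:2]@ty,-d[2], "lean",np.degrees(np.arctan2(d[:2]@tx,-d[2]+.011)), np.hypot(d[:2]@tx,-d[2]+.011))
E
```

```text
scene (444.3333333333333, 216.66666666666669) (array([443.8123, 217.0437]), np.float64(389.0))
top (228.66666666666666, 268.3333333333333) (array([228.6935, 268.5   ]), np.float64(62.0))
[0.4576 0.2067 0.1757] [-0.4866  0.0135 -0.5676  0.1076]
tool off 0.05258212064897709 -0.0010381378561157974 0.05643413026026692 lean 37.94551302501682 0.08551164444625205
```

```bash

python3 -m handwheel '[{"grip":1,"travel":[0,0,0],"spin":1},{"grip":1,"travel":[0,0,0],"spin":1},{"grip":1,"travel":[0,0,0],"spin":1},{"grip":1,"travel":[0,0,0],"spin":1},{"grip":1,"travel":[0,0,0],"spin":1},{"grip":1,"travel":[0,0,0],"spin":0.3},{"grip":1,"travel":[0,0,0],"spin":0}]' >/dev/null
cat >> h.py <<'E'
CP=np.array([.5562,-.1102,-1.6949])
def path(inset=.002):
    import math
    k=(.035-inset)*1000;e=45-inset*1000
    a=[65,55,45,32,21,10,0];c=[(-10-k*math.cos(math.radians(t)),30+k*math.sin(math.radians(t))) for t in a]
    c+=[(-e,15),(-e,0),(-e,-15)]+[(x,-y) for x,y in c[::-1]]
    return w(CP,[(x/1000,y/1000,.061) for x,y in c])
OFF=np.array([.0526,-.001,.0564])
def tcp_for(b,yaw=-97.1,off=None):
    off=OFF if off is None else off;a=np.radians(yaw);c,s=np.cos(a),np.sin(a)
    return np.array(b)-[off[0]*c+off[1]*s,off[0]*s-off[1]*c,-off[2]]
E
python3 - <<'E'
from h import *
P=path();t=tcp_for(P[0]+[0,0,.016]);print(P[0],t,tcp_for(P[-1]));delta([*t[:2],.2355],-97.1)
T=np.array(C["top"]["T"]);c=C["top"];q=crop("top",(728,153))[0];d=T[:3,:3]@[(q[0]-c["cx"])/c["fx"],(q[1]-c["cy"])/c["fy"],1];print("head",T[:3,3]+d*(.219-T[2,3])/d[2])
E
```

```text
[ 0.61861162 -0.09385352  0.061     ] [ 0.62412072 -0.04153326  0.1334    ] [ 0.50522592 -0.02670176  0.1174    ]
t 10.62 tcp [0.4395 0.2561 0.2324] rot [ 1.7997e+02 -4.0000e-02 -9.7120e+01] rows [10.9  -8.8  -0.12] spin -0.0 F [-0.32  0.4  -1.22] w 0.0153 gf 34.9
head [ 0.55972021 -0.15811052  0.219     ]
```

```bash

python3 -m handwheel '[{"grip":1,"travel":[0.9,-0.75,0],"spin":0},{"grip":1,"travel":[1,-0.8,0],"spin":0},{"grip":1,"travel":[1,-0.8,0],"spin":0},{"grip":1,"travel":[1,-0.8,0],"spin":0},{"grip":1,"travel":[1,-0.8,0],"spin":0},{"grip":1,"travel":[1,-0.8,0],"spin":0},{"grip":1,"travel":[1,-0.8,0],"spin":0},{"grip":1,"travel":[1,-0.8,0],"spin":0}]' >/dev/null
python3 -m handwheel '[{"grip":1,"travel":[1,-0.8,0.5],"spin":0},{"grip":1,"travel":[1,-0.8,0.7],"spin":0},{"grip":1,"travel":[0.8,-0.8,0.7],"spin":0},{"grip":1,"travel":[0,-0.05,0.6],"spin":0},{"grip":1,"travel":[0,0,0.6],"spin":0},{"grip":1,"travel":[0,0,0.4],"spin":0},{"grip":1,"travel":[0,0,0.3],"spin":0},{"grip":1,"travel":[0,0,0],"spin":0}]'
cat > look.py <<'E'
from h import *
from plant import telemetry
import sys,cv2
np.set_printoptions(precision=4,suppress=True)
s=telemetry.get_state();a=np.radians(s["eef_rot"][2]);c,q=np.cos(a),np.sin(a)
B=s["tcp_pos"]+[OFF[0]*c+OFF[1]*q,OFF[0]*q-OFF[1]*c,-OFF[2]]
o=[]
for n in("scene","top"):
    g=proj(n,B)[0];m,wt=ball(n,g,5,f"pics/{sys.argv[1]}_{n}.png");o.append((n,m));print(n,"exp",g,"got",m,wt)
X,r=tri(o);d=X-s["tcp_pos"];print("ball fk",B,"seen",X,r,"off",d[0]*c+d[1]*q,d[0]*q-d[1]*c,-d[2])
E
python3 look.py h1; python3 - <<'E'
from h import *
import cv2
delta(tcp_for(path()[0]+[0,0,.016]),-97.1)
a=cv2.imread("pics/h1_scene.png")[220:310,230:340];b=cv2.imread("pics/h1_top.png")[190:280,320:400]
cv2.imwrite("pics/h1.png",cv2.hconcat([cv2.resize(x,None,fx=4,fy=4,interpolation=cv2.INTER_CUBIC) for x in(a,b)]))
E
```

```text
time_s: 12.62
tcp_pos: [0.6242, -0.0363, 0.1376]
eef_rot: [180.0, -0.0, -97.1]
contact_force: [0.6, -0.2, -1.3]
gripper_width: 0.0152
gripper_force: 35.0
scene exp [281.676  265.2076] got [281.8696 265.372 ] 207.0
top exp [348.8433 205.8276] got [349.36 206.  ] 50.0
ball fk [ 0.6186 -0.0886  0.0812] seen [ 0.618  -0.0892  0.0801] [-0.2747 -0.0196 -0.3077  0.1425] off 0.0532708467967887 -0.0004260266000425785 0.05752211703549344
t 12.72 tcp [ 0.6247 -0.0364  0.1384] rot [-1.7995e+02  1.0000e-02 -9.7150e+01] rows [ 0.21 -0.    0.2 ] spin -0.01 F [-0.44  0.19 -0.36] w 0.0151 gf 35.0[ WARN:0@2.523] global loadsave.cpp:1063 imwrite_ Unsupported depth image for selected encoder is fallbacked to CV_8U.
```

View pics/h1.png

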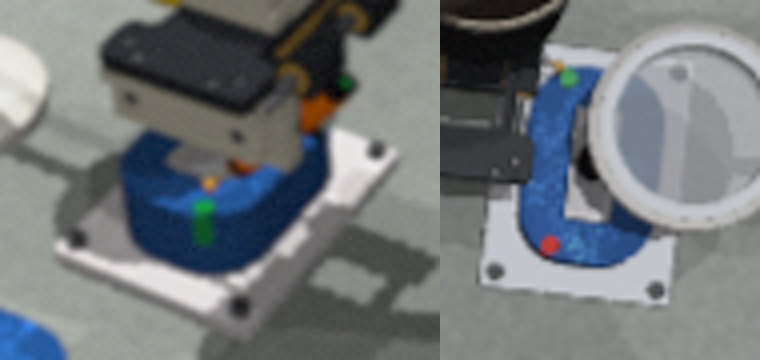

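```bash
cat > fit.py <<'E'
from h import *
import cv2
np.set_printoptions(precision=4,suppress=True)
def outline(z):
    L=[]
    for t in np.linspace(60,5,8):
        r=np.radians(t);L.append((-10-35*np.cos(r),30+35*np.sin(r),-np.cos(r),np.sin(r)))
    for y in np.linspace(25,-25,8):L.append((-45,y,-1,0))
    for t in np.linspace(5,60,8):
        r=np.radians(t);L.append((-10-35*np.cos(r),-30-35*np.sin(r),-np.cos(r),-np.sin(r)))
    L=np.array(L);return np.c_[L[:,:2]/1000,np.full(len(L),z)],np.c_[L[:,2:],0*L[:,0]]
def resid(n,pose,k):
    im=cv2.imread(f"pics/{n}0.png")[:,:,2].astype(np.float32);cam=np.array(C[n]["T"])[:3,3]
    A,N=outline(.012);B,_=outline(.057);out=[];sel=[]
    pw=w(pose,B);nw=w((0,0,pose[2]),N)
    vis=((cam-pw)*nw).sum(1)>0
    Pt=np.where(vis[:,None],w(pose,A),pw)
    uv=proj(n,Pt);uo=proj(n,Pt+nw*.001)
    for i in range(len(uv)):
        d=(uo[i]-uv[i]);g=np.linalg.norm(d);d/=g;t=np.arange(-4,4.01,.1)
        p=cv2.remap(im,(uv[i,0]+t*d[0]).astype(np.float32)[None],(uv[i,1]+t*d[1]).astype(np.float32)[None],cv2.INTER_LINEAR)[0]
        th=110 if n=="top" else 100
        lo=np.where((p[:-1]<th)&(p[1:]>=th))[0]
        if len(lo):
            j=lo[np.argmin(abs(t[lo]))];sel.append(i);out.append((t[j]/g, N[i,0],N[i,1],vis[i]))
    return np.array(sel),np.array(out)
for n in("top","scene"):
    i,o=resid(n,CP,0);print(n);print(np.c_[i,o[:,0].round(2),o[:,3]].T)
    sol=np.linalg.lstsq(o[:,1:3],o[:,0],rcond=None);print("core-frame shift mm",sol[0])
E
python3 fit.py
```

```text
top
[[ 0.    1.    2.    3.    4.    5.    6.    7.    8.    9.   10.   11.
  12.   13.   14.   15.   16.   17.   18.   19.   20.   21.   22.   23.  ]
 [-1.33 -1.6  -2.12 -2.38 -2.65 -2.38 -2.38 -2.46 -2.18 -2.46 -1.09 -1.64
  -2.18 -2.18 -1.36 -1.91 -2.18 -2.18 -1.63 -1.63 -1.36 -1.36 -1.09 -0.82]
 [ 0.    0.    0.    0.    0.    0.    0.    1.    1.    1.    1.    1.
   1.    1.    1.    1.    1.    1.    1.    1.    1.    1.    1.    1.  ]]
core-frame shift mm [ 2.1223 -0.5334]
scene
[[ 0.    1.    2.    3.    4.    5.    6.    7.    8.    9.   10.   11.
  12.   13.   14.   15.   16.   17.   18.   19.   20.   21.   22.  ]
 [-2.2  -3.17 -2.82 -2.12 -2.62 -3.04 -2.63 -2.51 -2.21 -2.47 -2.23 -1.99
  -1.5  -2.26 -2.26 -2.02 -1.73 -2.17 -1.9  -1.42 -0.69 -0.47 -1.45]
 [ 1.    1.    1.    1.    1.    1.    1.    1.    1.    1.    1.    1.
   1.    1.    1.    1.    1.    1.    1.    1.    0.    0.    0.  ]]
core-frame shift mm [ 2.2691 -1.3154]
```

```bash
cat >> fit.py <<'E'
pose=CP.copy()
for it in range(3):
  ds=[]
  for n in("top","scene"):
    i,o=resid(n,pose,0);A,N=outline(.057);A=A[i]*1000
    M=np.c_[o[:,1:3],A[:,0]*o[:,2]-A[:,1]*o[:,1]];s=np.linalg.lstsq(M,o[:,0],rcond=None)[0];ds.append(s)
  print(np.array(ds)); s=np.mean(ds,0)
  c,q=np.cos(pose[2]),np.sin(pose[2]);pose=pose+[(c*s[0]-q*s[1])/1000,(q*s[0]+c*s[1])/1000,s[2]]
print(pose,np.degrees(pose[2]))
E
python3 fit.py | tail -7
```

```text
[[ 2.1223 -0.3777 -0.0066]
 [ 2.2713 -1.187  -0.0048]]
[[-0.1038  0.4572 -0.0011]
 [ 0.0264 -0.5913  0.0006]]
[[-0.0789  0.476  -0.0004]
 [ 0.0409 -0.4925  0.0024]]
[ 0.5551 -0.1122 -1.6999] -97.39475075908317
```

```bash
cat >> h.py <<'E'
CP=np.array([.5551,-.1122,-1.6999]);OFF=np.array([.053,-.0007,.057])
def push(p,mm,yaw=-97.1,lean=37.5):
    "TCP p moved mm further down along the pen"
    a=np.radians(yaw);l=np.radians(lean);return np.array(p)+mm/1000*np.array([np.sin(l)*np.cos(a),np.sin(l)*np.sin(a),-np.cos(l)])
def force(n=6):
    from plant import telemetry
    L=[]
    for _ in range(n): L.append(telemetry.get_state()["contact_force"]); viewer.capture("top")
    return np.mean(L,0).round(2),np.std(L,0).round(2)
E
python3 - <<'E'
from h import *
P=path()
print(force(8)); delta(push(tcp_for(P[0]),-8),-97.1)
E
```

```text
(array([-0.33, -0.18, -0.77]), array([0.44, 0.39, 0.55]))
t 13.12 tcp [ 0.6245 -0.0368  0.138 ] rot [-179.99    0.    -97.19] rows [0.08 0.01 0.54] spin -0.02 F [ 0.22 -0.94 -1.12] w 0.0152 gf 34.9
```

```bash

python3 -m handwheel '[{"grip":1,"travel":[0.08,0,0.27],"spin":0},{"grip":1,"travel":[0,0,0.27],"spin":0},{"grip":1,"travel":[0.1,0,0.13],"spin":0},{"grip":1,"travel":[0,0,0],"spin":0}]' >/dev/null
python3 -c "
from h import *
print(force(8)); delta(tcp_for(path()[0]),-97.1)"; python3 look.py c1 2>/dev/null
python3 -m handwheel '[{"grip":1,"travel":[0.1,0,0.13],"spin":0},{"grip":1,"travel":[0,0,0],"spin":0}]' >/dev/null
python3 -c "
from h import *
print(force(10)); delta(tcp_for(path()[0]),-97.1)"; python3 look.py c2 2>/dev/null
```

```text
(array([ 0.07, -0.13, -0.9 ]), array([0.38, 0.41, 0.51]))
t 14.03 tcp [ 0.624  -0.0411  0.1212] rot [-1.7999e+02  1.0000e-02 -9.7180e+01] rows [0.1  0.01 0.13] spin -0.02 F [-0.25  0.09 -1.01] w 0.0154 gf 34.9
scene exp [280.1528 270.4499] got [280.5813 271.1281] 203.0
top exp [350.4398 207.0627] got [350.6383 207.0851] 47.0
ball fk [ 0.618  -0.0938  0.0642] seen [ 0.6179 -0.0936  0.0623] [-0.2718 -0.0196 -0.3046  0.1416] off 0.05285223859478458 -0.0005559848198194231 0.05893203263402555
(array([-0.14,  0.08,  0.33]), array([0.65, 0.51, 0.31]))
t 14.88 tcp [ 0.6236 -0.0436  0.1179] rot [-180.      0.    -97.18] rows [-0.    0.01 -0.01] spin -0.02 F [0.39 0.26 1.41] w 0.0151 gf 35.0
scene exp [279.2985 271.2362] got [280.1943 271.5213] 211.0
top exp [351.304 207.389] got [351.0851 207.4468] 47.0
ball fk [ 0.6177 -0.0963  0.0609] seen [ 0.6173 -0.095   0.0602] [-0.2535 -0.0183 -0.2838  0.1321] off 0.05176435477998235 -0.00015987664899877723 0.057659342707758514
```

```bash
cat > plan.py <<'E'
from h import *
from plant import telemetry
np.set_printoptions(precision=4,suppress=True)
a=np.radians(-97.15);tx=np.array([np.cos(a),np.sin(a)]);ty=np.array([np.sin(a),-np.cos(a)])
def targets(step=.004,ins=.002):
    k=.035-ins;e=.045-ins;A=np.radians(65)
    s=np.linspace(0,2*k*A+.06,int(round((2*k*A+.06)/step))+1);Q=[]
    for v in s:
        if v<k*A:t=A-v/k;Q.append((-.01-k*np.cos(t),.03+k*np.sin(t),.061))
        elif v<k*A+.06:Q.append((-e,.03-(v-k*A),.061))
        else:t=(v-k*A-.06)/k;Q.append((-.01-k*np.cos(t),-.03-k*np.sin(t),.061))
    T=np.array([tcp_for(p,-97.15) for p in w(CP,Q)]);T[:,:2]+=.0026*tx;T[:,2]=.1165;return T
T=targets()
if __name__=="__main__":
    s=telemetry.get_state();L=[(T[0]-s["tcp_pos"])/.025];print("first x,y,z",L[0][:2]@tx,L[0][:2]@ty,-L[0][2])
    d=(T-T[0])/.025;u=np.c_[d[:,:2]@tx,d[:,:2]@ty].round(2);r=np.diff(u,axis=0)
    for i in range(0,len(r),8):print(i,r[i:i+8].round(2).tolist())
E
python3 plan.py
```

```text
first x,y,z 0.09733380107788296 0.006364583031837325 0.05359254240558331
0 [[-0.14, 0.07], [-0.13, 0.1], [-0.12, 0.1], [-0.1, 0.12], [-0.09, 0.13], [-0.07, 0.14], [-0.06, 0.15], [-0.04, 0.16]]
8 [[-0.02, 0.15], [0.0, 0.16], [0.0, 0.16], [0.0, 0.16], [0.0, 0.16], [0.0, 0.16], [0.0, 0.16], [0.0, 0.15]]
16 [[0.0, 0.16], [0.0, 0.16], [0.0, 0.16], [0.0, 0.16], [-0.01, 0.16], [0.0, 0.16], [0.0, 0.16], [0.0, 0.15]]
24 [[0.0, 0.16], [0.02, 0.16], [0.04, 0.15], [0.05, 0.15], [0.07, 0.14], [0.09, 0.14], [0.1, 0.12], [0.12, 0.1]]
32 [[0.13, 0.1], [0.14, 0.07]]
```

```bash

python3 -m handwheel '[{"grip":1,"travel":[0.1,0,0.05],"spin":0},{"grip":1,"travel":[0,0,0],"spin":0}]' >/dev/null
python3 -c "
from h import *
from plan import T
print(force(10)); delta(T[0],-97.15)"; python3 look.py c3 2>/dev/null
python3 -m handwheel '[{"grip":1,"travel":[-0.14,0.07,0],"spin":0},{"grip":1,"travel":[-0.13,0.1,0],"spin":0},{"grip":1,"travel":[-0.12,0.1,0],"spin":0},{"grip":1,"travel":[-0.1,0.12,0],"spin":0}]' 
python3 -c "
from h import *
from plan import T
print(force(10)); delta(T[4],-97.15)"; python3 look.py c4 2>/dev/null
```

```text
(array([0.21, 0.32, 0.4 ]), array([0.39, 0.44, 0.45]))
t 15.72 tcp [ 0.6233 -0.0462  0.1166] rot [180.    -0.   -97.19] rows [-0.  0.  0.] spin -0.01 F [-0.12  0.12 -0.1 ] w 0.0151 gf 35.0
scene exp [278.3437 271.2981] got [279.618  271.2753] 178.0
top exp [352.2447 207.5832] got [351.76   207.6133] 75.0
ball fk [ 0.6173 -0.0988  0.0596] seen [ 0.6168 -0.0967  0.06  ] [-0.2829 -0.0206 -0.3164  0.1476] off 0.05092883121256791 7.158025084063897e-05 0.05659241450237178
time_s: 16.32
tcp_pos: [0.6151, -0.0324, 0.1166]
eef_rot: [-180.0, 0.0, -97.2]
contact_force: [0.3, -0.4, 1.9]
gripper_width: 0.0149
gripper_force: 35.0
(array([-0.63, -0.15,  0.66]), array([0.5 , 0.35, 0.53]))
t 16.82 tcp [ 0.615  -0.0328  0.1164] rot [179.98   0.   -97.2 ] rows [-0.01  0.   -0.  ] spin -0.01 F [0.21 1.03 0.6 ] w 0.0148 gf 35.0
scene exp [285.6464 270.4898] got [287.0726 270.3226] 124.0
top exp [347.2373 210.7714] got [346.6863 210.9804] 51.0
ball fk [ 0.6091 -0.0855  0.0594] seen [ 0.6081 -0.0832  0.0599] [-0.2749 -0.0187 -0.3078  0.1395] off 0.05082797751672959 0.0005490600222032805 0.056513246215672164
```

```bash

python3 -m handwheel '[{"grip":1,"travel":[-0.11,0.13,0.03],"spin":0},{"grip":1,"travel":[-0.07,0.14,0],"spin":0},{"grip":1,"travel":[-0.06,0.15,0],"spin":0},{"grip":1,"travel":[-0.04,0.16,0],"spin":0},{"grip":1,"travel":[-0.02,0.15,0],"spin":0},{"grip":1,"travel":[0,0.16,0],"spin":0}]' 
python3 -c "
from h import *
from plan import T
print(force(10)); delta(T[10],-97.15)"; python3 look.py c5 2>/dev/null
python3 - <<'E'
import cv2
a=cv2.imread("pics/c5_scene.png")[220:310,240:340];b=cv2.imread("pics/c5_top.png")[190:280,310:400]
cv2.imwrite("pics/c5.png",cv2.hconcat([cv2.resize(x,None,fx=4,fy=4,interpolation=cv2.INTER_CUBIC) for x in(a,b)]))
E
```

```text
time_s: 17.68
tcp_pos: [0.5937, -0.0224, 0.1158]
eef_rot: [-180.0, 0.0, -97.2]
contact_force: [0.4, -0.3, 0.4]
gripper_width: 0.0151
gripper_force: 35.0
(array([-0.62,  0.13,  0.69]), array([0.54, 0.49, 0.56]))
t 18.18 tcp [ 0.5939 -0.0226  0.1157] rot [179.98  -0.   -97.19] rows [ 0.02  0.   -0.03] spin -0.01 F [-0.59  0.77  0.77] w 0.0156 gf 34.9
scene exp [294.0996 265.867 ] got [295.6034 265.5948] 116.0
top exp [343.5194 218.802 ] got [342.9706 218.9412] 34.0
ball fk [ 0.5879 -0.0753  0.0587] seen [ 0.5871 -0.0728  0.0596] [-0.3277 -0.0207 -0.3636  0.1593] off 0.05066583385093102 0.00048158397443016834 0.05608231765733047
```

View pics/c5.png

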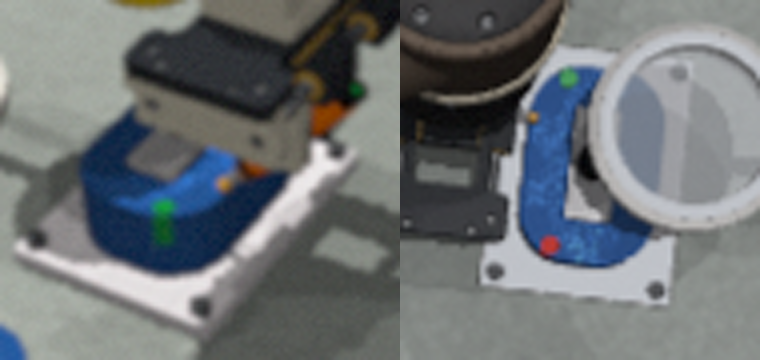

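```bash

python3 -m handwheel '[{"grip":1,"travel":[0,0.16,0],"spin":0},{"grip":1,"travel":[0,0.16,0],"spin":0},{"grip":1,"travel":[0,0.16,0],"spin":0},{"grip":1,"travel":[0,0.16,0],"spin":0},{"grip":1,"travel":[0,0.16,0],"spin":0},{"grip":1,"travel":[0,0.15,0],"spin":0},{"grip":1,"travel":[0,0.16,0],"spin":0}]' >/dev/null
python3 -m handwheel '[{"grip":1,"travel":[0,0.16,0],"spin":0},{"grip":1,"travel":[0,0.16,0],"spin":0},{"grip":1,"travel":[0,0.16,0],"spin":0},{"grip":1,"travel":[0,0.16,0],"spin":0},{"grip":1,"travel":[0,0.16,0],"spin":0},{"grip":1,"travel":[0,0.16,0],"spin":0},{"grip":1,"travel":[0,0.15,0],"spin":0}]'
python3 -c "
from h import *
from plan import T
print(force(10)); delta(T[24],-97.15)"; python3 look.py c6 2>/dev/null
python3 -m handwheel '[{"grip":1,"travel":[0.01,0.15,0],"spin":0},{"grip":1,"travel":[0.03,0.15,0],"spin":0},{"grip":1,"travel":[0.04,0.14,0],"spin":0},{"grip":1,"travel":[0.05,0.15,0],"spin":0}]' >/dev/null
python3 -c "
from h import *
from plan import T
print(force(6)); delta(T[28],-97.15)"; python3 look.py c7 2>/dev/null
```

```text
time_s: 20.02
tcp_pos: [0.5387, -0.0156, 0.1158]
eef_rot: [-180.0, 0.0, -97.2]
contact_force: [1.3, 0.3, 0.1]
gripper_width: 0.015
gripper_force: 35.0
(array([-0.94,  0.42,  0.78]), array([0.84, 0.22, 0.74]))
t 20.52 tcp [ 0.5388 -0.0157  0.1157] rot [179.97  -0.01 -97.19] rows [ 0.01  0.   -0.03] spin -0.01 F [-1.21 -0.2   0.6 ] w 0.0153 gf 34.9
scene exp [307.1458 251.7107] got [308.6087 251.3913] 69.0
top exp [341.277  239.6552] got [340.7358 239.7925] 53.0
ball fk [ 0.5328 -0.0683  0.0587] seen [ 0.532  -0.0659  0.0598] [-0.3421 -0.0191 -0.3665  0.1525] off 0.050679163205533916 0.00042680692820010104 0.05591055201860163
(array([-0.64, -0.  ,  0.82]), array([0.59, 0.42, 0.61]))
t 21.43 tcp [ 0.5235 -0.0171  0.1157] rot [179.95  -0.02 -97.2 ] rows [-0.02  0.02 -0.03] spin -0.01 F [-0.61  0.25  0.72] w 0.0152 gf 34.9
scene exp [309.2382 247.6351] got [307.3685 243.8211] 559.0
top exp [341.9404 245.4523] got [346.5845 249.8873] 142.0
ball fk [ 0.5175 -0.0698  0.0587] seen [ 0.5054 -0.0808  0.0577] [-0.3728 -0.0212 -0.3892  0.1631] off 0.06541626241629146 0.010025851022757364 0.05791473144862766
```

```bash

python3 -m handwheel '[{"grip":1,"travel":[0.07,0.14,0],"spin":0},{"grip":1,"travel":[0.08,0.14,0],"spin":0},{"grip":1,"travel":[0.1,0.12,0],"spin":0},{"grip":1,"travel":[0.12,0.1,0],"spin":0},{"grip":1,"travel":[0.13,0.1,0],"spin":0},{"grip":1,"travel":[0.15,0.07,0],"spin":0},{"grip":1,"travel":[0.03,0.01,0],"spin":0},{"grip":1,"travel":[0,0,0],"spin":0}]' >/dev/null
python3 - <<'E'
from h import *
from plan import T
import cv2
print(force(8)); delta(T[-1],-97.15)
a=viewer.capture("scene")[220:310,250:350,::-1];b=viewer.capture("top")[190:280,310:400,::-1]
cv2.imwrite("pics/c8.png",cv2.hconcat([cv2.resize(x,None,fx=4,fy=4,interpolation=cv2.INTER_CUBIC) for x in(a,b)]))
E
```

```text
(array([-0.55,  0.41,  0.92]), array([0.45, 0.54, 0.52]))
t 22.93 tcp [ 0.5048 -0.0318  0.1157] rot [179.98  -0.01 -97.18] rows [-0.04  0.02 -0.03] spin -0.01 F [-0.76 -0.7   1.44] w 0.0149 gf 34.9
```

View pics/c8.png

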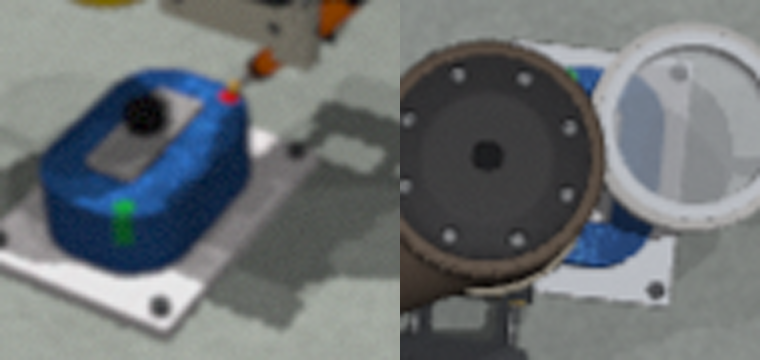

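```bash

python3 -m handwheel '[{"grip":1,"travel":[-0.3,0,-0.4],"spin":0},{"grip":1,"travel":[-0.6,0,-0.8],"spin":0},{"grip":1,"travel":[-0.6,0,-0.8],"spin":0},{"grip":1,"travel":[-0.5,0,-1],"spin":0},{"grip":1,"travel":[-0.5,0,-1],"spin":-1},{"grip":1,"travel":[-0.5,0,-0.8],"spin":-1},{"grip":1,"travel":[-1,0,0],"spin":-1},{"grip":1,"travel":[-1,0,0],"spin":-1}]' >/dev/null
python3 -m handwheel '[{"grip":1,"travel":[-1,0,0],"spin":-1},{"grip":1,"travel":[-1,0,0],"spin":-0.3},{"grip":1,"travel":[0,0,0],"spin":0}]' >/dev/null
python3 -c "
from h import *
delta((.4394,.2559,.233),-70.66)"
```

```text
t 24.4 tcp [0.4951 0.1423 0.2365] rot [-1.7995e+02  2.0000e-02 -7.0560e+01] rows [-5.03  0.59  0.14] spin 0.02 F [-0.12 -1.04 -1.2 ] w 0.0151 gf 35.0
```

```bash

python3 -m handwheel '[{"grip":1,"travel":[-1,0.1,0],"spin":0},{"grip":1,"travel":[-1,0.1,0],"spin":0},{"grip":1,"travel":[-1,0.1,0],"spin":0},{"grip":1,"travel":[-1,0.1,0],"spin":0},{"grip":1,"travel":[-0.7,0.1,0.1],"spin":0.02},{"grip":1,"travel":[-0.33,0.09,0],"spin":0},{"grip":1,"travel":[0,0,0],"spin":0},{"grip":1,"travel":[0,0,0],"spin":0}]' >/dev/null
python3 -c "
from h import *
delta((.4394,.2559,.1578),-70.66)"
python3 look.py r1 2>/dev/null; python3 - <<'E'
from h import *
P0=np.array([194.5/3-.5+380,261.5/3-.5+130]); print(P0)
E
```

```text
t 25.4 tcp [0.4401 0.2541 0.2334] rot [-1.800e+02 -1.000e-02 -7.081e+01] rows [-0.08  0.    3.02] spin -0.03 F [-0.35 -0.16 -0.64] w 0.0147 gf 35.0
scene exp [442.6062 216.3104] got [442.6327 216.7985] 392.0
top exp [229.1035 268.1735] got [229.5806 267.8226] 62.0
ball fk [0.4582 0.2042 0.1764] seen [0.4589 0.204  0.1755] [-0.2689  0.0072 -0.3135  0.0602] off 0.05345611365789014 -0.0012976429912985345 0.05782373179996808
[444.33333333 216.66666667]
```

```bash

python3 -m handwheel '[{"grip":1,"travel":[-0.08,0,0.8],"spin":-0.03},{"grip":1,"travel":[0,0,0.8],"spin":0},{"grip":1,"travel":[0,0,0.8],"spin":0},{"grip":1,"travel":[0,0,0.6],"spin":0},{"grip":1,"travel":[0,0,0],"spin":0},{"grip":1,"travel":[0,0,0],"spin":0}]' >/dev/null
python3 -c "
from h import *
delta((.4394,.2559,.1578),-70.66);delta((.456,.2085,.0865),-70.66)"
```

```text
t 26.25 tcp [0.4397 0.2566 0.1589] rot [-1.7995e+02  1.0000e-02 -7.0630e+01] rows [0.02 0.02 0.05] spin 0.01 F [ 0.57 -0.3   0.05] w 0.0148 gf 35.0
t 26.25 tcp [0.4397 0.2566 0.1589] rot [-1.7995e+02  1.0000e-02 -7.0630e+01] rows [2.03 0.02 2.9 ] spin 0.01 F [ 0.57 -0.3   0.05] w 0.0148 gf 35.0
```

```bash

python3 -m handwheel '[{"grip":1,"travel":[0.22,0.02,0.33],"spin":0},{"grip":1,"travel":[0.28,0,0.4],"spin":0},{"grip":1,"travel":[0.28,0,0.4],"spin":0},{"grip":1,"travel":[0.21,0,0.3],"spin":0},{"grip":1,"travel":[0,0,0],"spin":0}]'
python3 -c "
from h import *
delta((.456,.2085,.0865),-70.66)"
```

```text
time_s: 26.88
tcp_pos: [0.4468, 0.2321, 0.1218]
eef_rot: [179.9, -0.0, -70.7]
contact_force: [-0.5, 0.2, -1.2]
gripper_width: 0.0154
gripper_force: 35.0
t 26.88 tcp [0.4468 0.2321 0.1218] rot [ 1.7992e+02 -4.0000e-02 -7.0680e+01] rows [ 1.01 -0.04  1.41] spin -0.0 F [-0.47  0.2  -1.2 ] w 0.0154 gf 35.0
```

```bash

python3 -m handwheel '[{"grip":1,"travel":[0.25,-0.02,0.35],"spin":0},{"grip":1,"travel":[0.25,-0.01,0.35],"spin":0},{"grip":1,"travel":[0.25,0,0.35],"spin":0},{"grip":1,"travel":[0,0,0],"spin":0}]'
python3 -m handwheel '[{"grip":1,"travel":[0.16,0,0.22],"spin":0},{"grip":1,"travel":[0.07,0,0.1],"spin":0},{"grip":1,"travel":[0,0,0],"spin":0},{"grip":1,"travel":[0,0,0],"spin":0}]'
python3 -c "
from h import *
print(force(6));delta((.456,.2085,.0865),-70.66)"
```

```text
time_s: 27.38
tcp_pos: [0.4535, 0.2145, 0.0954]
eef_rot: [179.9, -0.0, -70.7]
contact_force: [0.3, 0.1, -0.6]
gripper_width: 0.0153
gripper_force: 34.9
time_s: 27.88
tcp_pos: [0.4555, 0.2096, 0.0881]
eef_rot: [180.0, -0.0, -70.6]
contact_force: [-0.9, -1.6, -2.5]
gripper_width: 0.0153
gripper_force: 35.0
(array([-0.75, -2.15, -1.64]), array([0.37, 0.47, 0.41]))
t 28.18 tcp [0.4556 0.2098 0.0882] rot [ 1.7997e+02 -1.0000e-02 -7.0640e+01] rows [ 0.05 -0.    0.07] spin 0.0 F [-1.76 -2.63 -1.33] w 0.0151 gf 34.9
```

```bash

python3 -m handwheel '[{"grip":1,"travel":[0.04,0,0.05],"spin":0},{"grip":1,"travel":[0,0,0],"spin":0}]'
python3 -m handwheel '[{"grip":1,"travel":[0,0,0],"spin":0},{"grip":1,"travel":[0,0,0],"spin":0},{"grip":-1,"travel":[0,0,0],"spin":0},{"grip":-1,"travel":[0,0,0],"spin":0},{"grip":-1,"travel":[0,0,0],"spin":0},{"grip":-1,"travel":[0,0,0],"spin":0},{"grip":-1,"travel":[0,0,0],"spin":0},{"grip":-1,"travel":[0,0,0],"spin":0}]' 4
python3 -m handwheel '[{"grip":-1,"travel":[0,0,0],"spin":0},{"grip":-1,"travel":[0,0,0],"spin":0},{"grip":-1,"travel":[0,0,0],"spin":0}]'
```

```text
time_s: 28.42
tcp_pos: [0.4561, 0.2091, 0.0873]
eef_rot: [-180.0, 0.0, -70.6]
contact_force: [-2.6, -0.7, 3.5]
gripper_width: 0.015
gripper_force: 35.0
time_s: 29.42
tcp_pos: [0.4561, 0.2091, 0.0871]
eef_rot: [-180.0, 0.0, -70.6]
contact_force: [0.8, -0.4, -0.0]
gripper_width: 0.0704
gripper_force: 0.0
time_s: 29.8
tcp_pos: [0.4561, 0.2091, 0.0871]
eef_rot: [180.0, 0.0, -70.6]
contact_force: [0.2, 0.3, -0.1]
gripper_width: 0.0873
gripper_force: 0.0
```

Straight up, then back (away from the stand), and look.

```bash

python3 -m handwheel '[{"grip":-1,"travel":[0,0,-0.5],"spin":0},{"grip":-1,"travel":[0,0,-1],"spin":0},{"grip":-1,"travel":[0,0,-1],"spin":0},{"grip":-1,"travel":[0,0,-1],"spin":0},{"grip":-1,"travel":[0,0,-1],"spin":0},{"grip":-1,"travel":[0,0,-1],"spin":0},{"grip":-1,"travel":[-1,0,-1],"spin":0},{"grip":-1,"travel":[-1,0,0],"spin":0}]' >/dev/null
python3 -m handwheel '[{"grip":-1,"travel":[-1,0,0],"spin":0},{"grip":-1,"travel":[-1,0,0],"spin":0},{"grip":-1,"travel":[-1,0,0],"spin":0},{"grip":-1,"travel":[-1,0,0],"spin":0},{"grip":-1,"travel":[-1,0,0],"spin":0},{"grip":-1,"travel":[-1,0,0],"spin":0},{"grip":-1,"travel":[0,0,0],"spin":0}]' 
python3 - <<'E'
from h import *
import cv2
a=viewer.capture("scene")[190:340,180:480,::-1];b=viewer.capture("top")[140:290,180:480,::-1]
cv2.imwrite("pics/end.png",cv2.vconcat([cv2.resize(x,None,fx=2,fy=2,interpolation=cv2.INTER_CUBIC) for x in(a,b)]))
E
```

```text
time_s: 31.68
tcp_pos: [0.3892, 0.3995, 0.2495]
eef_rot: [180.0, -0.0, -70.5]
contact_force: [0.2, -0.2, -0.1]
gripper_width: 0.0876
gripper_force: 0.0
```

View pics/end.png

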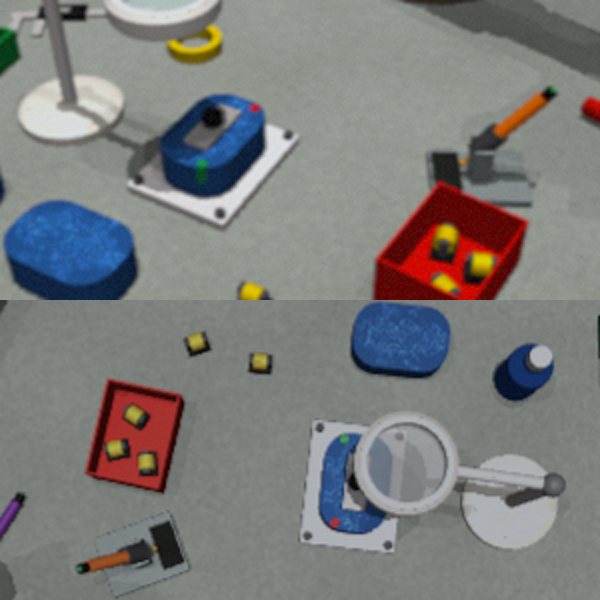

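```bash
python3 -c "
from plant import close_job
print(close_job())"
```

```text
the job is handed in; nothing more can be done
None
```

The pen ran the core's edge from the green dab to the red dab in one pass, stayed pressed by force readings and pictures (about 3.5–5 mm in, leaning about 38°), is back in its stand, and the job was handed in at about 32 s; nothing else in the final pictures looks moved.

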